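Slide the bench block round the corner into the punch guide

TASK

Slide the larger steel bench block in through the mouth of the punch-guide fixture to the back fence, then round the corner and along under the overarm until the spring catch has snapped shut behind it and it sits trapped against the spring plunger. Keep it flat on the plate all the way, do not lift it, and do not overdrive the plunger towards its hard stop; leave the other things on the bench where they are.

Things in the scene. Friction and masses are not known exactly. Their poses are not given: they have to be found in the camera images.
- fixture: Bare-metal punch-guide fixture, fixed. Origin at its plate's underside, 6 mm over the bench top, on the first lane's centre line; z up. All places below: mm in its axes. L-shaped plate (top z 5): x -65..65 for y -125..165 and x 65..225 for y -125..24. Block's path is an L: along -y through the mouth to the back fence, then along +x down the cross lane, under the overarm to a sprung seat.
- mouth (a point): Middle of the mouth's outer end, on the plate, fixture (0, 30, 5). Two rails, inner faces x -36 and +36, tops z 17; near (-x) rail y 2..30, far (+x) rail y -8..30; 28-degree flares in front reach y 53, there 97 mm apart. Between rails 72 mm for the 66 mm block.
- back_fence (a point): Foot of the back fence below its middle, fixture (0, -75, 5). Face y = -75, top z 13, x -46..150. Against it the block's centre is at y -43. At this corner the near side (x below -35, y below 0) is open, so a finger can push the block's near face along +x.
- cross_lane (a point): Middle of the cross lane's entry, fixture (36, -41.5, 5). The lane runs along +x from x 36 between the back fence and the inner fence (face y = -8, top z 17, to x 150, rounded first corner): 67 mm wide for the 64 mm block, which must be right back at the fence to enter.
- overarm (a point): Centre of the overarm's underside, fixture (122, -41.5, 31): a steel bridge over the cross lane, x 104..140, z 31..41, with a round bush up to z 53 and its posts outside the lane. The block (top at z 25) goes beneath it; fingers stay in front of it.
- large_block: The larger plain steel bench block, 66 (x) x 64 (y) x 20 (z) mm, about 0.66 kg, loose on the plate's +y end in front of the mouth, turned up to 0.3 rad. Origin: centre of its underside. Sliding it takes 3 to 7 N. Home: held between plunger and catch, its near face (-x) at fixture x 64 to 86, depending on the seat.
- catch (a joint): Slanted spring finger over the back fence, z 14.5..22.5; 0 rad = in, nose at y -66. The passing block wedges it out (0.1 to 0.25 rad, under 3 N); once the block's near face is past the nose it snaps back to 0 behind it. Nose end at x 64 to 86: catch and plunger share a carriage clamped anywhere in that range, not measured, to be seen or felt. Push 12 mm or more clear of the back fence.
- plunger (a joint): Brass spring plunger at the lane's end, at y -48, z 15.5; m, 0 = out, grows as the block presses it in along +x. 2 N to start, then 0.7 N per mm. Block meets it 4.5 mm before the catch can close. Beyond 12.5 mm it is overdriven (hard stop 15 mm). Stays about 4 to 10 mm in with the block trapped.
- small_block: the smaller steel bench block, 62x60x16 mm; a bystander
- wax: block of beeswax, 30x46x19 mm; a bystander
- pliers_blue: pliers with blue grips, 46x134x12 mm, lying flat; a bystander
- open_tin: open flat tin, 88x58x16 mm; a bystander
- metal_cup: small round metal cup, diameter 34, 14 mm high; a bystander
- solder_board: flat soldering board, 82x68x14 mm; a bystander

How it is judged:
On the way, in this order (a step that is already met when the one before it is completed fails the run):
1. the block has come in through the mouth, up to the back fence (its centre within 8 mm of y -43 mm in the fixture) (y of large_block in the frame of fixture below -0.035 m and x of large_block in the frame of fixture between -0.03 and 0.03 m), for 0.1 s.
2. the block, on its way along the cross lane, has wedged the catch outwards (value of joint catch above 0.05 rad and x of large_block in the frame of fixture above 0.03 m), for 0.05 s.
At the end, for the whole second after the job is handed in: The larger block lies flat and at rest in the cross lane under the overarm (centre beyond fixture x 90 mm), the plunger is held pressed in by more than 2 mm and the catch is shut behind the block (below 0.05 rad) (value of joint catch below 0.05 rad and value of joint plunger above 0.002 m and x of large_block in the frame of fixture above 0.09 m and y of large_block in the frame of fixture below -0.034 m and z of large_block in the frame of fixture below 0.009 m and angle between large_block's own z axis and vertical below 0.08 rad and linear speed of large_block below 0.01 m/s); the robot touches nothing.
It fails at once if the plunger is overdriven (pressed in more than 12.5 mm) (value of joint plunger above 0.0125 m).
It fails at once if the larger block is lifted more than 12 mm off the plate or tipped more than 0.25 rad (z of large_block in the frame of fixture above 0.017 m or angle between large_block's own z axis and vertical above 0.25 rad).
It fails at once if a bystander is moved more than 30 mm (distance of any of small_block, wax, pliers_blue, open_tin, metal_cup, solder_board from where it was at the start of the episode above 0.03 m).
It also fails if it takes over 72 s, if anything falls off the work surface, if the arm or the gripper's body presses on something with over 40 N, if the wrist force passes 120 N, or if a joint passes its speed limit or range.

ROBOT

A 7-joint arm with a two-finger parallel gripper is mounted at the origin on a cart in front of the work surface, level with it; the furniture and walls round the work are solid. World frame = base frame: x ahead of the robot, y to its left, z up, the work surface at z = 0. Lengths are in m, angles in rad, forces in N, time in s.
With the tool pointing down it reaches from about 0.425 to 0.875 m from the base axis. Payload 8.4 kg.
Tool frame: the origin (TCP) lies on the mounting face of the last link; the fingertips stand 173 mm ahead of it and the grasp point (between the pads) lies 155 mm ahead of it; z points along the fingers, y is the line along which they close (so a half turn about z gives the same grasp; the last joint's range is limited). The gripper opens to 85 mm and grips with 20 to 120 N. Pads are 22 mm wide; open, the fingers measure 114 mm over their backs; the gripper's body (76 mm by 85 mm) begins 54 mm behind the grasp point. The pads swing forward as they close: fully open they stand 13 mm farther back than shut.
Start: joints at [1.082, 0.333, 0.04, 1.465, -0.013, 1.343, -0.059], TCP at [0.247, -0.601, 0.405] pointing down, gripper open.
Joint ranges: [-2.58, 2.58], [-0.38, 2.09], [-1.3, 1.39], [0.25, 2.4], [-1.5, 4.64], [0.08, 2.09], [-2.65, 2.65]. Speed limits (rad/s): [2.22, 2.22, 2.79, 2.79, 3.14, 3.14, 3.14].

INTERFACE

Orientations are given as [roll, pitch, yaw] about the fixed x, y, z axes, in that order (R = Rz(yaw) Ry(pitch) Rx(roll)).
In Python, from rig import monitor, viewer, hand_in gives the robot as it stands.
- The arm moves only by the tool drive_tool, never from a script. Its argument "series" is a list of rows, each an object of numbers: "x", "y", "z": the shift along the world's x, y, z in m; "ax", "ay", "az": the turn, a rotation vector about the world's x, y, z in rad. In form: [{"x": .., "y": .., "z": .., "ax": .., "ay": .., "az": ..}, ...]. A call has 1 to 12 rows; each row shifts and turns the commanded pose from where the row before left it; what a row does not reach is not made up. A row lasts 1/12 s, in which the tool goes at most 41.7 mm and 7.16 degrees, less where a joint would pass 70% of its speed; a pose out of reach is approached as far as the arm can. A call is refused whole if a number of a shift passes 0.0417 or a number of a turn 0.125, either way. A call with a gripper value outside its range is refused whole. "jaw" is the closure, from -1 (fully open) to 1 (shut), set as the call begins (left out, the last holds). The fingers move at their own pace and stop on an object; "force" is the grip in N (left out, the last holds). Time passes only in rows, so rows that do not move let the fingers close. It gives the time, the measured TCP pose, the force, the opening and the grip force at its end, in the units of the state.
- monitor.state(): the state, without advancing time (a new reading comes with each control period).
- viewer.capture(name): name is "scene" or "top" or "wrist"; returns the picture (400x640x3 uint8, blue, green, red); there is no depth.
- viewer.get_calibration(name): a dict with "fx", "fy", "cx", "cy" (pixels), "T" (4x4, takes a point from camera to world coordinates); the wrist camera has in their place "mount" (4x4, takes a point from camera to tool coordinates, whose origin is the TCP and whose axes are the flange's). Camera axes: x right, y down, z forward; pixel columns grow to the right and rows downward; lengths in m; the calibration is good to about 2 mm. A picture is of the moment at which its call begins: read the wrist's pose just before it. get_calibration takes no time and is no camera call.
- hand_in(): hands the job in; it is judged then, once.
The state is a dict: "clock": time; "joint_positions": joint angles; "joint_vel": joint speeds; "joint_torque": joint torques, N m; "tool_pos": TCP position; "orientation": TCP orientation; "ft_force": force on the tool from outside, world axes, zero at the start; "moment": the same for the moment, N m; "gripper_width": finger opening in m; "grip_force": force on a finger pad.
Only numpy, scipy, OpenCV 4.12 (cv2) and the standard library are available. Lean on these libraries where they do the work, as an engineer would, in place of code of your own. Each camera call takes 0.05 s, during which the arm holds its last target. There are 200 camera calls.

## Working session

There is one attempt and no reset: what is moved stays moved. The work goes in short steps, Python scripts to look and compute and a tool call to move; the robot and the scene stay as the last step left them, time stands still between calls to the robot, and variables do not carry over. Pictures are saved under pics/ and viewed, at most 10 in all, crops included, and the job is handed in when it is done.

Besides the shell and the picture viewer there is one more tool, called after "Call:" in YAML: its name, and indented under it one key for each argument. drive_tool: Moves the arm, as the interface text tells. Its arguments: {"type":"object","properties":{"series":{"type":"array","items":{"type":"object","properties":{"x":{"type":"number"},"y":{"type":"number"},"z":{"type":"number"},"ax":{"type":"number"},"ay":{"type":"number"},"az":{"type":"number"}}}},"jaw":{"type":"number"},"force":{"type":"number"}},"required":["series"]}

```bash
mkdir -p pics; python3 - <<'E'
from rig import monitor, viewer
import cv2,numpy as np
np.set_printoptions(precision=4,suppress=True)
s=monitor.state();print({k:s[k] for k in("clock","tool_pos","orientation","gripper_width")})
for n in("top","scene"):
    cv2.imwrite(f"pics/{n}.png",viewer.capture(n)); c=viewer.get_calibration(n);print(n,c["fx"],c["fy"],c["cx"],c["cy"]);print(np.array(c["T"]))
print(viewer.get_calibration("wrist"))
E
```

```text
{'clock': 0.0, 'tool_pos': array([ 0.2469, -0.6011,  0.4038]), 'orientation': array([-3.14  ,  0.0001,  0.3898]), 'gripper_width': 0.0856166695706886}
top 376.1021537035622 376.1021537035622 319.5531017904693 194.38628478146566
[[-0.0153 -0.9832  0.182   0.3583]
 [-0.9999  0.0141 -0.0077 -0.0296]
 [ 0.005  -0.1821 -0.9833  0.9713]
 [ 0.      0.      0.      1.    ]]
scene 450.83328578836955 450.83328578836955 314.72411706836147 198.90335353332162
[[-0.8703 -0.3563  0.3401  0.1133]
 [-0.4924  0.6482 -0.5808  0.706 ]
 [-0.0135 -0.6729 -0.7396  1.0227]
 [ 0.      0.      0.      1.    ]]
{'fx': 331.91017827795366, 'fy': 331.91017827795366, 'cx': 320.4384294446772, 'cy': 206.98709186331592, 'mount': array([[ 0.0007, -0.9485, -0.3169,  0.0829],
       [ 1.    ,  0.0007,  0.0001, -0.0004],
       [ 0.0001, -0.3169,  0.9485,  0.0313],
       [ 0.    ,  0.    ,  0.    ,  1.    ]])}
```

View pics/top.png

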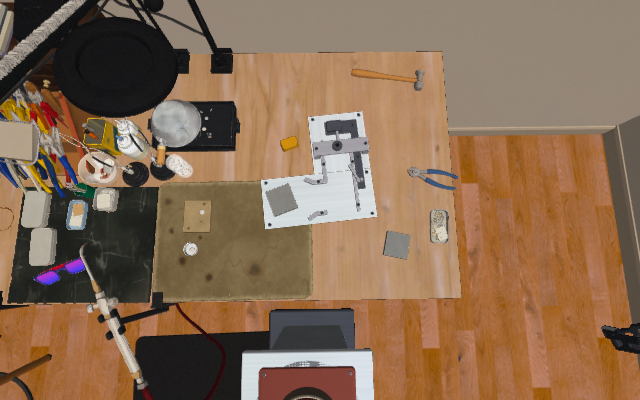

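View pics/scene.png

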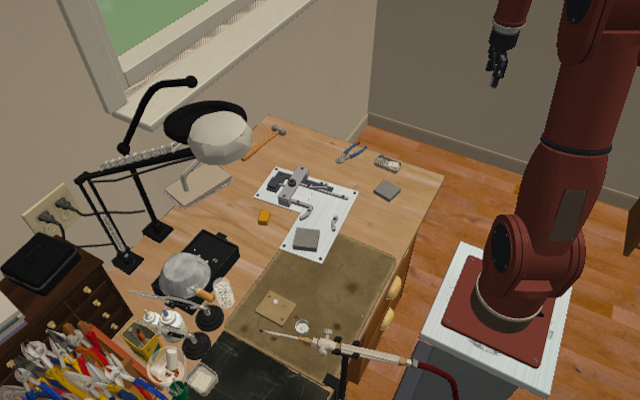

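The top view shows the white L plate spanning about (262,112) to (376,228). The large block is at (282,199), the mouth flares near (317,182) and (318,214), and the overarm near (340,147). Next I'll measure the plate and block.

```bash
cat > h.py <<'E'
import numpy as np,cv2
from scipy.optimize import least_squares
from scipy.spatial.transform import Rotation as R
from rig import monitor,viewer
np.set_printoptions(precision=4,suppress=True)
def cam(name,s=None):
    c=viewer.get_calibration(name)
    if name!="wrist": return c,np.array(c["T"])
    T=np.eye(4);T[:3,:3]=R.from_euler("xyz",s["orientation"]).as_matrix();T[:3,3]=s["tool_pos"]
    return c,T@np.array(c["mount"])
def ray(c,T,px,z):
    px=np.atleast_2d(np.asarray(px,float))
    d=np.c_[(px[:,0]-c["cx"])/c["fx"],(px[:,1]-c["cy"])/c["fy"],np.ones(len(px))]@T[:3,:3].T
    return T[:3,3]+d*((z-T[2,3])/d[:,2])[:,None]
def proj(c,T,P):
    q=(np.atleast_2d(P)-T[:3,3])@T[:3,:3]
    return np.c_[q[:,0]/q[:,2]*c["fx"]+c["cx"],q[:,1]/q[:,2]*c["fy"]+c["cy"]]
PL=np.array([[-65,165],[-65,-125],[225,-125],[225,24],[65,24],[65,165]])/1000
def fit(model,pts):
    f=lambda p:((model@np.array([[np.cos(p[2]),np.sin(p[2])],[-np.sin(p[2]),np.cos(p[2])]])+p[:2])-pts).ravel()
    r=least_squares(f,[*pts.mean(0),0]);return r.x,r.fun.reshape(-1,2)*1000
E
python3 - <<'E'
from h import *
im=cv2.imread("pics/top.png");c,T=cam("top")
hsv=cv2.cvtColor(im,cv2.COLOR_BGR2HSV)
m=((hsv[...,1]<40)&(hsv[...,2]>185)).astype(np.uint8)*255
m[:, :255]=0;m[:,385:]=0;m[:105]=0;m[235:]=0
m=cv2.morphologyEx(m,cv2.MORPH_CLOSE,np.ones((3,3)))
cs,_=cv2.findContours(m,cv2.RETR_EXTERNAL,cv2.CHAIN_APPROX_NONE);k=max(cs,key=cv2.contourArea)
ap=cv2.approxPolyDP(k,6,True)[:,0];print(cv2.contourArea(k),ap.tolist())
print(ray(c,T,ap,0.011)[:,:2])
b=((hsv[...,1]<40)&(hsv[...,2]<165)).astype(np.uint8)*255
for nm,(x0,y0,x1,y1),z in(("blk",(266,180,301,218),.031),("small",(380,225,415,265),.016)):
    mm=np.zeros_like(b);mm[y0:y1,x0:x1]=b[y0:y1,x0:x1]
    cs,_=cv2.findContours(mm,cv2.RETR_EXTERNAL,cv2.CHAIN_APPROX_NONE);q=max(cs,key=cv2.contourArea)
    bx=cv2.boxPoints(cv2.minAreaRect(q));P=ray(c,T,bx,z)[:,:2];print(nm,bx.tolist(),P,P.mean(0),np.linalg.norm(np.diff(P,axis=0),axis=1))
cv2.imwrite("pics/topc.png",cv2.resize(im[100:240,250:470],None,fx=3.6,fy=3.6,interpolation=cv2.INTER_CUBIC))
E
```

```text
6183.5 [[361, 112], [308, 117], [314, 173], [261, 180], [265, 228], [376, 216], [367, 154], [366, 187], [357, 188], [357, 199], [348, 153], [324, 156], [323, 184], [303, 181], [322, 178], [311, 143], [335, 139], [324, 134], [323, 122], [355, 118], [365, 136]]
[[ 0.7613 -0.1528]
 [ 0.7489 -0.0092]
 [ 0.5933 -0.0234]
 [ 0.5765  0.1153]
 [ 0.4508  0.1035]
 [ 0.4775 -0.1814]
 [ 0.6431 -0.1645]
 [ 0.5539 -0.1585]
 [ 0.5516 -0.1349]
 [ 0.5225 -0.134 ]
 [ 0.6466 -0.1142]
 [ 0.6392 -0.0504]
 [ 0.5635 -0.0465]
 [ 0.5723  0.0056]
 [ 0.5796 -0.0442]
 [ 0.6756 -0.0164]
 [ 0.6859 -0.0806]
 [ 0.7002 -0.0515]
 [ 0.7342 -0.0494]
 [ 0.7444 -0.136 ]
 [ 0.6932 -0.1611]]
blk [[264.19073486328125, 191.69586181640625], [288.314453125, 182.41751098632812], [297.97943115234375, 207.54638671875], [273.855712890625, 216.82473754882812]] [[0.5413 0.1038]
 [0.5646 0.0424]
 [0.4993 0.0181]
 [0.4767 0.0788]] [0.5205 0.0608] [0.0656 0.0697 0.0648]
small [[383.0270080566406, 254.83786010742188], [387.0810852050781, 230.51351928710938], [410.1081237792969, 234.35134887695312], [406.0540466308594, 258.6756896972656]] [[ 0.3785 -0.194 ]
 [ 0.4393 -0.2072]
 [ 0.4287 -0.2652]
 [ 0.3681 -0.2514]] [ 0.4037 -0.2294] [0.0622 0.0589 0.0622]
```

View pics/topc.png

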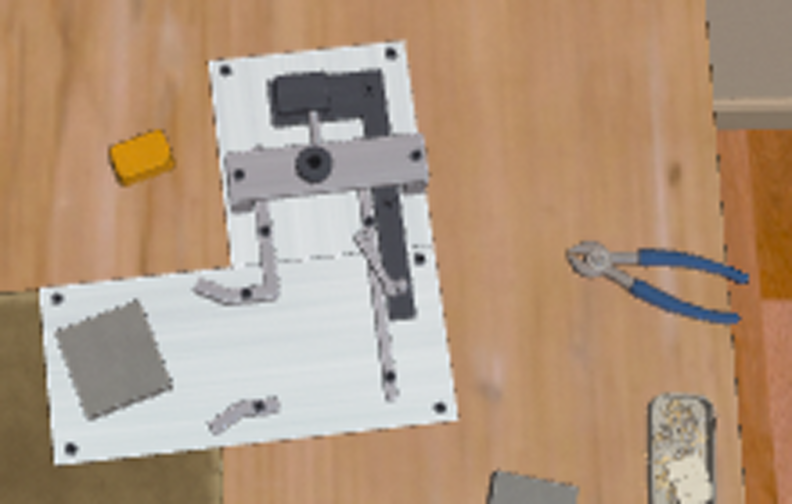

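```bash
python3 - <<'E'
from h import *
P=np.array([[.4508,.1035],[.4775,-.1814],[.7613,-.1528],[.7489,-.0092],[.5933,-.0234],[.5765,.1153]])
p,r=fit(PL,P);print(p,r)
print("block in fixture",[(np.array([[np.cos(p[2]),np.sin(p[2])],[-np.sin(p[2]),np.cos(p[2])]])@(np.array([.5205,.0608])-p[:2]))*1000])
E
```

```text
[ 0.5288 -0.053   0.0954] [[-2.4621  1.5145]
 [-1.5447 -2.2675]
 [ 3.3373 -3.2501]
 [ 1.5476  1.4728]
 [-2.1252  0.4356]
 [ 1.2471  2.0947]]
block in fixture [array([  2.6235, 114.1143])]
```

Call:
drive_tool:
  series:
    - {"x": 0.014,"y": 0.035}
    - {"x": 0.014,"y": 0.035}
    - {"x": 0.014,"y": 0.035}
    - {"x": 0.014,"y": 0.035}
    - {"x": 0.014,"y": 0.035}
    - {"x": 0.014,"y": 0.035}
    - {"x": 0.014,"y": 0.035}
    - {"x": 0.014,"y": 0.035}
    - {"x": 0.014,"y": 0.035}
    - {"x": 0.014,"y": 0.035}
  jaw: -1

```text
validation failed for argument at $.se...
```

Call:
drive_tool:
  series:
    - {"x": 0.014,"y": 0.035}
    - {"x": 0.014,"y": 0.035}
    - {"x": 0.014,"y": 0.035}
    - {"x": 0.014,"y": 0.035}
    - {"x": 0.014,"y": 0.035}
    - {"x": 0.014,"y": 0.035}
    - {"x": 0.014,"y": 0.035}
    - {"x": 0.014,"y": 0.035,"az": -0.03}
    - {}
    - {}

```text
validation failed for argument at $.se...
```

Call:
drive_tool:
  series:
    - {"x": 0.014,"y": 0.035,"z": 0,"ax": 0,"ay": 0,"az": 0}
    - {"x": 0.014,"y": 0.035,"z": 0,"ax": 0,"ay": 0,"az": 0}
    - {"x": 0.014,"y": 0.035,"z": 0,"ax": 0,"ay": 0,"az": 0}
    - {"x": 0.014,"y": 0.035,"z": 0,"ax": 0,"ay": 0,"az": 0}
    - {"x": 0.014,"y": 0.035,"z": 0,"ax": 0,"ay": 0,"az": 0}
    - {"x": 0.014,"y": 0.035,"z": 0,"ax": 0,"ay": 0,"az": 0}
    - {"x": 0.014,"y": 0.035,"z": 0,"ax": 0,"ay": 0,"az": 0}
    - {"x": 0.014,"y": 0.035,"z": 0,"ax": 0,"ay": 0,"az": 0}
    - {"x": 0.014,"y": 0.035,"z": 0,"ax": 0,"ay": 0,"az": 0}
    - {"x": 0.014,"y": 0.035,"z": 0,"ax": 0,"ay": 0,"az": 0}
  jaw: -1

```text
clock: 0.93
tool_pos: [0.3871, -0.2493, 0.4046]
orientation: [-3.142, 0.0, 0.39]
ft_force: [1.3, 0.2, -0.2]
gripper_width: 0.0854
grip_force: 0.0
```

Call:
drive_tool:
  series:
    - {"x": 0.014,"y": 0.035,"z": 0,"ax": 0,"ay": 0,"az": 0}
    - {"x": 0.014,"y": 0.035,"z": 0,"ax": 0,"ay": 0,"az": 0}
    - {"x": 0.014,"y": 0.035,"z": 0,"ax": 0,"ay": 0,"az": 0}
    - {"x": 0.014,"y": 0.035,"z": 0,"ax": 0,"ay": 0,"az": 0}
    - {"x": 0.014,"y": 0.035,"z": 0,"ax": 0,"ay": 0,"az": 0}
    - {"x": 0.014,"y": 0.035,"z": 0,"ax": 0,"ay": 0,"az": 0}
    - {"x": 0.014,"y": 0.035,"z": 0,"ax": 0,"ay": 0,"az": 0}
    - {"x": 0.014,"y": 0.035,"z": 0,"ax": 0,"ay": 0,"az": -0.03}
    - {"x": 0,"y": 0,"z": 0,"ax": 0,"ay": 0,"az": 0}
    - {"x": 0,"y": 0,"z": 0,"ax": 0,"ay": 0,"az": 0}

```text
clock: 1.77
tool_pos: [0.4992, 0.0311, 0.4043]
orientation: [-3.14, 0.0, 0.364]
ft_force: [-0.2, -1.0, -0.5]
gripper_width: 0.0856
grip_force: 0.0
```

```bash
python3 - <<'E'
from h import *
s=monitor.state();im=viewer.capture("wrist");cv2.imwrite("pics/w1.png",im);c,T=cam("wrist",s)
np.savez("w1.npz",T=T);print(s["tool_pos"],s["orientation"])
th=.0954;M=np.array([[np.cos(th),-np.sin(th)],[np.sin(th),np.cos(th)]])
W=np.c_[PL@M.T+[.5288,-.053],np.full(6,.011)];print(proj(c,T,W))
E
```

```text
[0.4992 0.0311 0.4043] [-3.1405  0.0004  0.3642]
[[244.2683 192.5774]
 [480.487  254.2101]
 [608.2513 -14.5145]
 [460.953  -65.4718]
 [400.6084 112.1762]
 [269.3908  73.7102]]
```

View pics/w1.png

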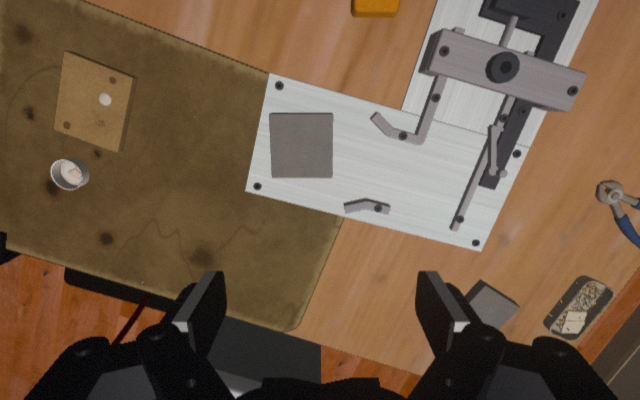

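The wrist view shows the block centred at (301,145), nearly square to the image. The plate corners are at (269,73), (246,190), (480,251) and (403,110), the mouth between the rails near (400,170), and the catch around (495,150).

```bash
python3 - <<'E'
from h import *
im=cv2.imread("pics/w1.png");c=viewer.get_calibration("wrist");T=np.load("w1.npz")["T"]
g=cv2.cvtColor(im,cv2.COLOR_BGR2GRAY)
pc=np.array([[246,190],[480,251],[403,110],[269,73]],np.float32).reshape(-1,1,2)
pc=cv2.cornerSubPix(g,pc,(6,6),(-1,-1),(3,50,.01))[:,0];print(pc)
P=ray(c,T,pc,.011)[:,:2];p,r=fit(PL[[0,1,4,5]],P);print("fix",p,r)
hsv=cv2.cvtColor(im,cv2.COLOR_BGR2HSV)
b=((hsv[...,1]<60)&(hsv[...,2]<150)).astype(np.uint8)*255
mm=np.zeros_like(b);mm[100:190,262:345]=b[100:190,262:345]
cs,_=cv2.findContours(mm,cv2.RETR_EXTERNAL,cv2.CHAIN_APPROX_NONE);q=max(cs,key=cv2.contourArea)
bx=cv2.boxPoints(cv2.minAreaRect(q));B=ray(c,T,bx,.031)[:,:2]
print("blk",bx,B,B.mean(0),np.linalg.norm(np.roll(B,-1,0)-B,axis=1),np.arctan2(*(np.roll(B,-1,0)-B)[:,::-1].T))
th=p[2];M=np.array([[np.cos(th),-np.sin(th)],[np.sin(th),np.cos(th)]])
print("blk in fix",(B.mean(0)-p[:2])@M*1000)
cv2.imwrite("pics/w1c.png",cv2.resize(im[80:240,430:560],None,fx=3.7,fy=3.7,interpolation=cv2.INTER_CUBIC))
np.savez("fix.npz",p=p)
E
```

```text
[[244.4762 190.5594]
 [480.     251.    ]
 [400.4554 110.3355]
 [269.0297  72.7931]]
fix [ 0.5311 -0.0518  0.0998] [[-0.7538  0.3761]
 [-0.6587 -1.715 ]
 [ 0.5507  0.5328]
 [ 0.8618  0.806 ]]
blk [[269. 112.]
 [333. 112.]
 [333. 177.]
 [269. 177.]] [[0.544  0.1037]
 [0.5666 0.0444]
 [0.5053 0.0201]
 [0.4812 0.0832]] [0.5243 0.0628] [0.0635 0.066  0.0675 0.0661] [-1.2059 -2.7647  1.936   0.3157]
blk in fix [  4.62   114.7601]
```

View pics/w1c.png

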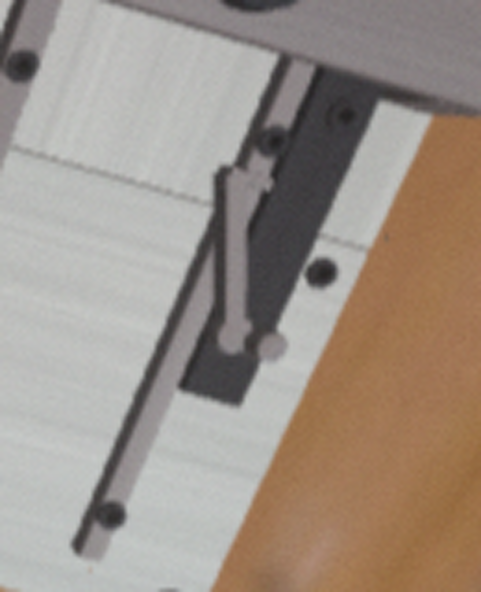

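```bash
python3 - <<'E'
from h import *
c=viewer.get_calibration("wrist");T=np.load("w1.npz")["T"];p=np.load("fix.npz")["p"]
th=p[2];M=np.array([[np.cos(th),-np.sin(th)],[np.sin(th),np.cos(th)]])
for n,q,z in(("nose L",(218,172),.0285),("nose R",(245,170),.0285),("pivot",(232,335),.0285),("fence near end top",(88,552),.019),("rail end",(20,0),.023)):
    P=ray(c,T,[430+q[0]/3.7,80+q[1]/3.7],z)[:,:2];print(n,(P-p[:2])@M*1000)
E
```

```text
nose L [[ 72.6148 -64.0313]]
nose R [[ 75.0394 -70.9259]]
pivot [[ 31.8209 -86.7983]]
fence near end top [[-43.8198 -77.8651]]
rail end [[100.2995   2.7312]]
```

Call:
drive_tool:
  series:
    - {"x": 0.012,"y": 0.015,"z": -0.02,"ax": 0,"ay": 0,"az": 0}
    - {"x": 0.012,"y": 0.015,"z": -0.03,"ax": 0,"ay": 0,"az": 0}
    - {"x": 0,"y": 0,"z": -0.035,"ax": 0,"ay": 0,"az": 0}
    - {"x": 0,"y": 0,"z": -0.035,"ax": 0,"ay": 0,"az": 0}
    - {"x": 0,"y": 0,"z": -0.03,"ax": 0,"ay": 0,"az": 0}
    - {"x": 0,"y": 0,"z": -0.02,"ax": 0,"ay": 0,"az": 0}
    - {"x": 0,"y": 0,"z": -0.01,"ax": 0,"ay": 0,"az": 0}
    - {"x": 0,"y": 0,"z": 0,"ax": 0,"ay": 0,"az": 0}
    - {"x": 0,"y": 0,"z": 0,"ax": 0,"ay": 0,"az": 0}
  jaw: -1

```text
clock: 2.57
tool_pos: [0.5232, 0.058, 0.2252]
orientation: [3.141, 0.0, 0.359]
ft_force: [0.1, 0.1, 0.2]
gripper_width: 0.0852
grip_force: 0.0
```

Call:
drive_tool:
  series:
    - {"x": 0,"y": 0.003,"z": -0.018,"ax": 0,"ay": 0,"az": 0}
    - {"x": 0,"y": 0,"z": -0.018,"ax": 0,"ay": 0,"az": 0}
    - {"x": 0,"y": 0,"z": 0,"ax": 0,"ay": 0,"az": 0}
    - {"x": 0,"y": 0,"z": 0,"ax": 0,"ay": 0,"az": 0}
  jaw: -1

```text
clock: 2.9
tool_pos: [0.5233, 0.0616, 0.1898]
orientation: [3.141, -0.0, 0.36]
ft_force: [0.5, -0.5, -0.1]
gripper_width: 0.0854
grip_force: 0.0
```

Call:
drive_tool:
  series:
    - {"x": 0,"y": 0,"z": 0,"ax": 0,"ay": 0,"az": 0}
    - {"x": 0,"y": 0,"z": 0,"ax": 0,"ay": 0,"az": 0}
    - {"x": 0,"y": 0,"z": 0,"ax": 0,"ay": 0,"az": 0}
    - {"x": 0,"y": 0,"z": 0,"ax": 0,"ay": 0,"az": 0}
    - {"x": 0,"y": 0,"z": 0,"ax": 0,"ay": 0,"az": 0}
    - {"x": 0,"y": 0,"z": 0,"ax": 0,"ay": 0,"az": 0}
  jaw: 0.4
  force: 25

```text
clock: 3.4
tool_pos: [0.5237, 0.0619, 0.1905]
orientation: [3.141, -0.002, 0.36]
ft_force: [-2.0, -0.4, 6.7]
gripper_width: 0.0631
grip_force: 26.2
```

Call:
drive_tool:
  series:
    - {"x": 0,"y": 0,"z": 0.001,"ax": 0,"ay": 0,"az": -0.065}
    - {"x": 0,"y": -0.01,"z": 0,"ax": 0,"ay": 0,"az": -0.066}
    - {"x": -0.001,"y": -0.01,"z": 0,"ax": 0,"ay": 0,"az": -0.066}
    - {"x": 0,"y": -0.01,"z": 0,"ax": 0,"ay": 0,"az": -0.065}
    - {"x": 0,"y": -0.01,"z": 0,"ax": 0,"ay": 0,"az": 0}
    - {"x": 0,"y": 0,"z": 0,"ax": 0,"ay": 0,"az": 0}
    - {"x": 0,"y": 0,"z": 0,"ax": 0,"ay": 0,"az": 0}

```text
clock: 3.98
tool_pos: [0.5224, 0.0206, 0.1905]
orientation: [3.14, -0.001, 0.098]
ft_force: [-0.5, -5.3, 5.6]
gripper_width: 0.0631
grip_force: 30.1
```

```bash
python3 - <<'E'
from h import *
s=monitor.state();im=viewer.capture("wrist");cv2.imwrite("pics/w2.png",im);c,T=cam("wrist",s);np.savez("w2.npz",T=T)
print(s["tool_pos"],s["orientation"])
E
```

```text
[0.5224 0.0206 0.1905] [ 3.14   -0.001   0.0981]
```

View pics/w2.png

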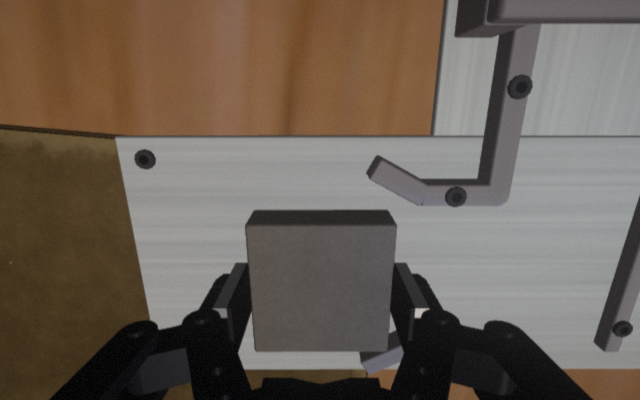

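```bash
python3 - <<'E'
from h import *
c=viewer.get_calibration("wrist");T=np.load("w2.npz")["T"];p=np.array([.530,-.0523,.098])
th=p[2];M=np.array([[np.cos(th),-np.sin(th)],[np.sin(th),np.cos(th)]])
for n,q,z in(("plate edge L",(150,136),.011),("plate edge R",(600,136),.011),("plate corner65,24",(433,136),.011),("rail inner y",(440,206),.023),("rail",(490,206),.023),("blk far L",(248,226),.031),("blk far R",(395,224),.031),("blk near L",(255,351),.031),("blk near R",(389,350),.031)):
    P=ray(c,T,q,z)[:,:2];print(n,(P-p[:2])@M*1000)
E
```

```text
plate edge L [[ 65.8125 148.6616]]
plate edge R [[ 65.949  -49.3068]]
plate corner65,24 [[65.8983 24.2427]]
rail inner y [[37.4297 22.0152]]
rail [[37.4384  0.3627]]
blk far L [[ 31.2876 103.8471]]
blk far R [[32.198  42.8356]]
blk near L [[-32.675  104.8701]]
blk near R [[-32.1106  41.0729]]
```

Call:
drive_tool:
  series:
    - {"x": 0.0025,"y": -0.01,"z": 0,"ax": 0,"ay": 0,"az": 0}
    - {"x": 0.001,"y": -0.01,"z": 0,"ax": 0,"ay": 0,"az": 0}
    - {"x": 0.001,"y": -0.01,"z": 0,"ax": 0,"ay": 0,"az": 0}
    - {"x": 0.001,"y": -0.01,"z": 0,"ax": 0,"ay": 0,"az": 0}
    - {"x": 0.001,"y": -0.01,"z": 0,"ax": 0,"ay": 0,"az": 0}
    - {"x": 0,"y": 0,"z": 0,"ax": 0,"ay": 0,"az": 0}

```text
clock: 4.53
tool_pos: [0.5294, -0.029, 0.1906]
orientation: [3.141, -0.002, 0.098]
ft_force: [0.8, -3.0, 5.1]
gripper_width: 0.0632
grip_force: 30.1
```

Call:
drive_tool:
  series:
    - {"x": 0.001,"y": -0.01,"z": 0,"ax": 0,"ay": 0,"az": 0}
    - {"x": 0.001,"y": -0.01,"z": 0,"ax": 0,"ay": 0,"az": 0}
    - {"x": 0.001,"y": -0.01,"z": 0,"ax": 0,"ay": 0,"az": 0}
    - {"x": 0.001,"y": -0.01,"z": 0,"ax": 0,"ay": 0,"az": 0}
    - {"x": 0.001,"y": -0.01,"z": 0,"ax": 0,"ay": 0,"az": 0}
    - {"x": 0.0005,"y": -0.005,"z": 0,"ax": 0,"ay": 0,"az": 0}
    - {"x": 0.0005,"y": -0.004,"z": 0,"ax": 0,"ay": 0,"az": 0}
    - {"x": 0,"y": 0,"z": 0,"ax": 0,"ay": 0,"az": 0}

```text
clock: 5.2
tool_pos: [0.5353, -0.0868, 0.1906]
orientation: [-3.141, -0.002, 0.1]
ft_force: [0.2, 0.4, 5.3]
gripper_width: 0.0631
grip_force: 30.1
```

Call:
drive_tool:
  series:
    - {"x": 0,"y": -0.003,"z": 0,"ax": 0,"ay": 0,"az": 0}
    - {"x": 0.0005,"y": -0.002,"z": 0,"ax": 0,"ay": 0,"az": 0}
    - {"x": 0,"y": -0.001,"z": 0,"ax": 0,"ay": 0,"az": 0}
    - {"x": 0,"y": 0,"z": 0,"ax": 0,"ay": 0,"az": 0}

```text
clock: 5.53
tool_pos: [0.5358, -0.0918, 0.1906]
orientation: [-3.141, -0.002, 0.101]
ft_force: [0.2, 4.3, 6.7]
gripper_width: 0.0632
grip_force: 30.2
```

Call:
drive_tool:
  series:
    - {"x": 0,"y": -0.0015,"z": 0,"ax": 0,"ay": 0,"az": 0}
    - {"x": 0,"y": -0.001,"z": 0,"ax": 0,"ay": 0,"az": 0}
    - {"x": 0,"y": 0,"z": 0,"ax": 0,"ay": 0,"az": 0}

```text
clock: 5.78
tool_pos: [0.5358, -0.0942, 0.1906]
orientation: [-3.14, -0.002, 0.101]
ft_force: [0.4, 4.0, 5.9]
gripper_width: 0.0629
grip_force: 30.2
```

Call:
drive_tool:
  series:
    - {"x": 0,"y": -0.0015,"z": 0,"ax": 0,"ay": 0,"az": 0}
    - {"x": 0,"y": -0.001,"z": 0,"ax": 0,"ay": 0,"az": 0}
    - {"x": 0,"y": 0,"z": 0,"ax": 0,"ay": 0,"az": 0}

```text
clock: 6.03
tool_pos: [0.5358, -0.0959, 0.1906]
orientation: [-3.139, -0.002, 0.101]
ft_force: [0.6, 8.2, 7.3]
gripper_width: 0.0629
grip_force: 30.2
```

```bash
python3 - <<'E'
from h import *
s=monitor.state();im=viewer.capture("wrist");cv2.imwrite("pics/w3.png",im);c,T=cam("wrist",s);np.savez("w3.npz",T=T)
print(s["tool_pos"],s["orientation"],s["ft_force"])
E
```

```text
[ 0.5358 -0.0959  0.1906] [-3.1394 -0.0021  0.1011] [0.5987 8.1736 7.2648]
```

View pics/w3.png

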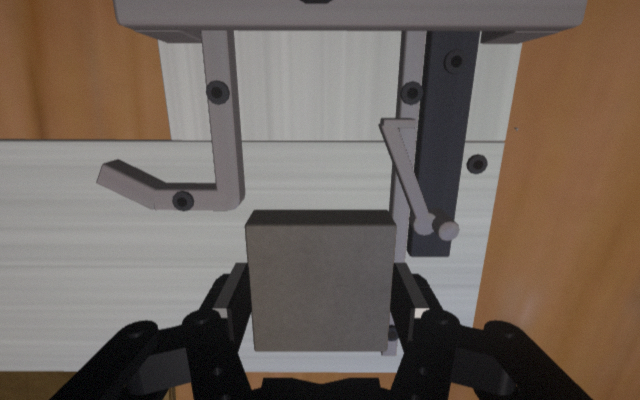

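```bash
python3 - <<'E'
from h import *
c=viewer.get_calibration("wrist");T=np.load("w3.npz")["T"];p=np.array([.530,-.0523,.098])
th=p[2];M=np.array([[np.cos(th),-np.sin(th)],[np.sin(th),np.cos(th)]])
for n,q,z in(("nose",(384,121),.0285),("nose near",(381,126),.0285),("plate corner65,24",(171,141),.011),("plate edge R 65",(500,141),.011),("inner fence",(238,150),.023),("blk far",(320,225),.031),("blk near",(320,351),.031),("overarm front, bottom",(350,30),.037),("tcp",(0,0),None)):
    P=ray(c,T,q,z)[:,:2] if z else np.array([[.5358,-.0959]]);print(n,(P-p[:2])@M*1000)
E
```

```text
nose [[ 75.6821 -66.9145]]
nose near [[ 73.813  -65.8811]]
plate corner65,24 [[65.5652 23.5609]]
plate edge R 65 [[  66.1589 -121.872 ]]
inner fence [[63.5458 -8.8131]]
blk far [[ 33.8488 -42.5728]]
blk near [[-30.5543 -42.7891]]
overarm front, bottom [[105.3529 -52.2632]]
tcp [[  1.5062 -43.9583]]
```

Call:
drive_tool:
  series:
    - {"x": 0,"y": 0.001,"z": 0,"ax": 0,"ay": 0,"az": 0}
    - {"x": 0,"y": 0,"z": 0,"ax": 0,"ay": 0,"az": 0}
    - {"x": 0,"y": 0,"z": 0,"ax": 0,"ay": 0,"az": 0}
    - {"x": 0,"y": 0,"z": 0,"ax": 0,"ay": 0,"az": 0}
    - {"x": 0,"y": 0,"z": 0.01,"ax": 0,"ay": 0,"az": 0}
    - {"x": 0,"y": 0,"z": 0.025,"ax": 0,"ay": 0,"az": 0}
    - {"x": 0,"y": 0,"z": 0.025,"ax": 0,"ay": 0,"az": 0}
    - {"x": 0,"y": 0,"z": 0,"ax": 0,"ay": 0,"az": 0}
  jaw: -1

```text
clock: 6.75
tool_pos: [0.5367, -0.0973, 0.2549]
orientation: [3.14, -0.006, 0.098]
ft_force: [1.1, -0.4, 0.5]
gripper_width: 0.0852
grip_force: 0.0
```

Call:
drive_tool:
  series:
    - {"x": -0.02,"y": -0.0015,"z": 0,"ax": 0,"ay": 0,"az": 0}
    - {"x": -0.02,"y": -0.001,"z": 0,"ax": 0,"ay": 0,"az": 0}
    - {"x": -0.02,"y": -0.001,"z": 0,"ax": 0,"ay": 0,"az": 0}
    - {"x": 0,"y": 0,"z": -0.02,"ax": 0,"ay": 0,"az": 0}
    - {"x": 0,"y": 0,"z": -0.02,"ax": 0,"ay": 0,"az": 0}
    - {"x": 0,"y": 0,"z": -0.01,"ax": 0,"ay": 0,"az": 0}
    - {"x": 0,"y": 0,"z": -0.005,"ax": 0,"ay": 0,"az": 0}
    - {"x": 0,"y": 0,"z": 0,"ax": 0,"ay": 0,"az": 0}
  jaw: 0.83

```text
clock: 7.42
tool_pos: [0.4748, -0.1007, 0.1941]
orientation: [-3.141, 0.002, 0.098]
ft_force: [-0.3, -0.5, 0.9]
gripper_width: 0.0074
grip_force: 0.0
```

Call:
drive_tool:
  series:
    - {"x": 0,"y": 0,"z": -0.005,"ax": 0,"ay": 0,"az": 0}
    - {"x": 0,"y": 0,"z": -0.005,"ax": 0,"ay": 0,"az": 0}
    - {"x": 0,"y": 0,"z": 0,"ax": 0,"ay": 0,"az": 0}

```text
clock: 7.67
tool_pos: [0.4756, -0.1007, 0.1849]
orientation: [3.141, -0.001, 0.098]
ft_force: [0.6, -0.2, -0.3]
gripper_width: 0.0069
grip_force: 0.0
```

Call:
drive_tool:
  series:
    - {"x": 0,"y": 0,"z": 0.004,"ax": 0,"ay": 0,"az": 0}
    - {"x": 0.01,"y": 0.001,"z": 0,"ax": 0,"ay": 0,"az": 0}
    - {"x": 0.006,"y": 0.0006,"z": 0,"ax": 0,"ay": 0,"az": 0}
    - {"x": 0.005,"y": 0.0005,"z": 0,"ax": 0,"ay": 0,"az": 0}
    - {"x": 0.005,"y": 0.0005,"z": 0,"ax": 0,"ay": 0,"az": 0}
    - {"x": 0.005,"y": 0.0005,"z": 0,"ax": 0,"ay": 0,"az": 0}
    - {"x": 0,"y": 0,"z": 0,"ax": 0,"ay": 0,"az": 0}

```text
clock: 8.25
tool_pos: [0.507, -0.0974, 0.1886]
orientation: [-3.141, -0.001, 0.098]
ft_force: [0.1, 0.5, -0.1]
gripper_width: 0.0074
grip_force: 0.0
```

```bash
python3 - <<'E'
from h import *
s=monitor.state();im=viewer.capture("wrist");cv2.imwrite("pics/w4.png",im);c,T=cam("wrist",s);np.savez("w4.npz",T=T)
print(s["tool_pos"],s["orientation"],s["ft_force"])
E
```

```text
[ 0.507  -0.0974  0.1886] [-3.1412 -0.0008  0.0982] [ 0.0505  0.5238 -0.1182]
```

View pics/w4.png

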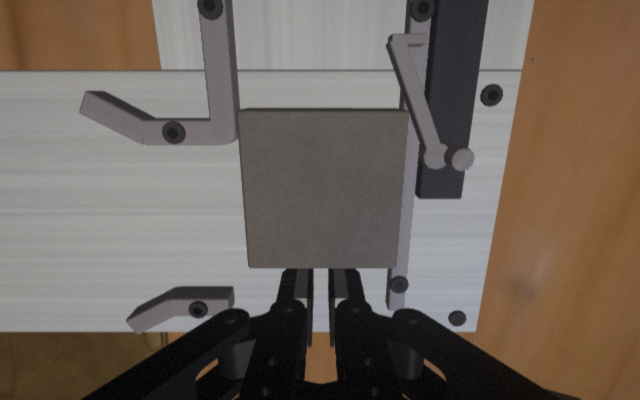

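```bash
cat >> h.py <<'E'
p0=np.array([.530,-.0523,.098])
def fx(P,p=p0):
    th=p[2];M=np.array([[np.cos(th),-np.sin(th)],[np.sin(th),np.cos(th)]]);return (np.atleast_2d(P)[:,:2]-p[:2])@M*1000
E
python3 - <<'E'
from h import *
c=viewer.get_calibration("wrist");T=np.load("w4.npz")["T"]
for n,q,z in(("nose",(390,40),.0285),("nose R",(405,34),.0285),("blk far L",(245,109),.031),("blk far R",(405,109),.031),("blk near L",(248,268),.031),("blk near R",(397,268),.031),("plate far edge",(100,70),.011)):
    print(n,fx(ray(c,T,q,z)))
print(fx([.507,-.0974]))
E
```

```text
nose [[ 74.2413 -66.1192]]
nose R [[ 76.1346 -71.2238]]
blk far L [[ 51.0651 -14.1728]]
blk far R [[ 51.1176 -72.6578]]
blk near L [[-14.2069 -10.8231]]
blk near R [[-14.1303 -74.549 ]]
plate far edge [[65.6222 48.4189]]
[[-27.3024 -42.6332]]
```

Call:
drive_tool:
  series:
    - {"x": 0.006,"y": 0.0006,"z": 0,"ax": 0,"ay": 0,"az": 0}
    - {"x": 0.006,"y": 0.0006,"z": 0,"ax": 0,"ay": 0,"az": 0}
    - {"x": 0.006,"y": 0.0006,"z": 0,"ax": 0,"ay": 0,"az": 0}
    - {"x": 0.006,"y": 0.0006,"z": 0,"ax": 0,"ay": 0,"az": 0}
    - {"x": 0.006,"y": 0.0006,"z": 0,"ax": 0,"ay": 0,"az": 0}

```text
clock: 8.72
tool_pos: [0.5358, -0.0944, 0.1884]
orientation: [-3.141, 0.002, 0.098]
ft_force: [-5.5, 0.2, 3.0]
gripper_width: 0.0074
grip_force: 2.7
```

Call:
drive_tool:
  series:
    - {"x": 0.006,"y": 0.0006,"z": 0,"ax": 0,"ay": 0,"az": 0}
    - {"x": 0.006,"y": 0.0006,"z": 0,"ax": 0,"ay": 0,"az": 0}
    - {"x": 0.006,"y": 0.0006,"z": 0,"ax": 0,"ay": 0,"az": 0}
    - {"x": 0.006,"y": 0.0006,"z": 0,"ax": 0,"ay": 0,"az": 0}
    - {"x": 0.006,"y": 0.0006,"z": 0,"ax": 0,"ay": 0,"az": 0}

```text
clock: 9.13
tool_pos: [0.566, -0.0911, 0.1884]
orientation: [-3.141, 0.002, 0.098]
ft_force: [-5.9, 3.3, 3.2]
gripper_width: 0.0078
grip_force: 2.5
```

Call:
drive_tool:
  series:
    - {"x": 0.005,"y": 0.0005,"z": 0,"ax": 0,"ay": 0,"az": 0}
    - {"x": 0.005,"y": 0.0005,"z": 0,"ax": 0,"ay": 0,"az": 0}
    - {"x": 0.005,"y": 0.0005,"z": 0,"ax": 0,"ay": 0,"az": 0}
    - {"x": 0.003,"y": 0.0003,"z": 0,"ax": 0,"ay": 0,"az": 0}
    - {"x": 0.002,"y": 0.0002,"z": 0,"ax": 0,"ay": 0,"az": 0}

```text
clock: 9.55
tool_pos: [0.5862, -0.0892, 0.1884]
orientation: [-3.141, 0.001, 0.098]
ft_force: [-5.0, 1.9, 0.6]
gripper_width: 0.0071
grip_force: 2.2
```

Call:
drive_tool:
  series:
    - {"x": 0.002,"y": 0.0002,"z": 0,"ax": 0,"ay": 0,"az": 0}

```text
clock: 9.63
tool_pos: [0.5879, -0.0891, 0.1884]
orientation: [-3.141, 0.001, 0.098]
ft_force: [-3.9, 2.4, -0.3]
gripper_width: 0.0074
grip_force: 1.8
```

Call:
drive_tool:
  series:
    - {"x": 0.002,"y": 0.0002,"z": 0,"ax": 0,"ay": 0,"az": 0}

```text
clock: 9.72
tool_pos: [0.5899, -0.0891, 0.1885]
orientation: [-3.141, 0.0, 0.098]
ft_force: [-3.8, 1.5, -0.9]
gripper_width: 0.0071
grip_force: 1.6
```

Call:
drive_tool:
  series:
    - {"x": 0.002,"y": 0.0002,"z": 0,"ax": 0,"ay": 0,"az": 0}

```text
clock: 9.8
tool_pos: [0.592, -0.089, 0.1885]
orientation: [-3.141, 0.0, 0.098]
ft_force: [-4.4, 1.4, -0.8]
gripper_width: 0.0075
grip_force: 1.6
```

```bash
python3 - <<'E'
from h import *
s=monitor.state();im=viewer.capture("wrist");cv2.imwrite("pics/w5.png",im);c,T=cam("wrist",s);np.savez("w5.npz",T=T)
print(s["tool_pos"],s["ft_force"],fx(s["tool_pos"]))
E
```

```text
[ 0.592  -0.089   0.1885] [-4.361   1.4458 -0.7631] [[ 58.0853 -42.6129]]
```

View pics/w5.png

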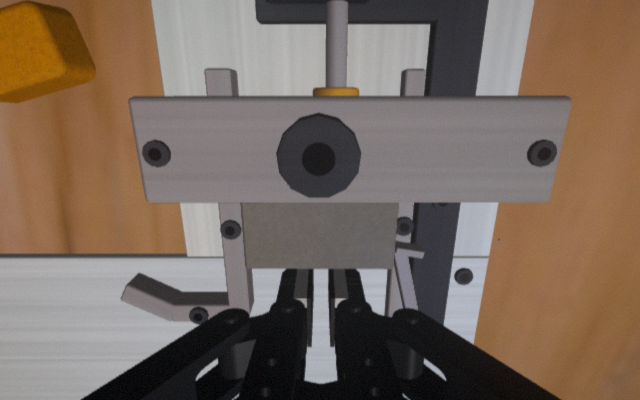

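Call:
drive_tool:
  series:
    - {"x": 0.0015,"y": 0.00015,"z": 0,"ax": 0,"ay": 0,"az": 0}

```text
clock: 9.93
tool_pos: [0.5935, -0.089, 0.1887]
orientation: [3.142, 0.0, 0.098]
ft_force: [-3.6, 1.8, -0.1]
gripper_width: 0.007
grip_force: 1.9
```

Call:
drive_tool:
  series:
    - {"x": 0.0015,"y": 0.00015,"z": 0,"ax": 0,"ay": 0,"az": 0}

```text
clock: 10.02
tool_pos: [0.5947, -0.0889, 0.1887]
orientation: [3.141, 0.001, 0.097]
ft_force: [-8.4, 1.0, 3.8]
gripper_width: 0.0073
grip_force: 4.0
```

Call:
drive_tool:
  series:
    - {"x": 0.0015,"y": 0.00015,"z": 0,"ax": 0,"ay": 0,"az": 0}

```text
clock: 10.1
tool_pos: [0.5959, -0.0889, 0.1886]
orientation: [3.141, 0.002, 0.097]
ft_force: [-8.8, 1.5, 4.1]
gripper_width: 0.0072
grip_force: 4.6
```

```bash
python3 - <<'E'
from h import *
s=monitor.state();im=viewer.capture("wrist")
print(s["tool_pos"],s["ft_force"],fx(s["tool_pos"]))
a=cv2.imread("pics/w5.png")[190:330,360:480];b=im[190:330,360:480]
cv2.imwrite("pics/w6.png",cv2.resize(np.hstack([a,b]),None,fx=3.3,fy=3.3,interpolation=cv2.INTER_CUBIC))
E
```

```text
[ 0.5959 -0.0889  0.1886] [-8.8485  1.4929  4.1442] [[ 61.9854 -42.8583]]
```

View pics/w6.png

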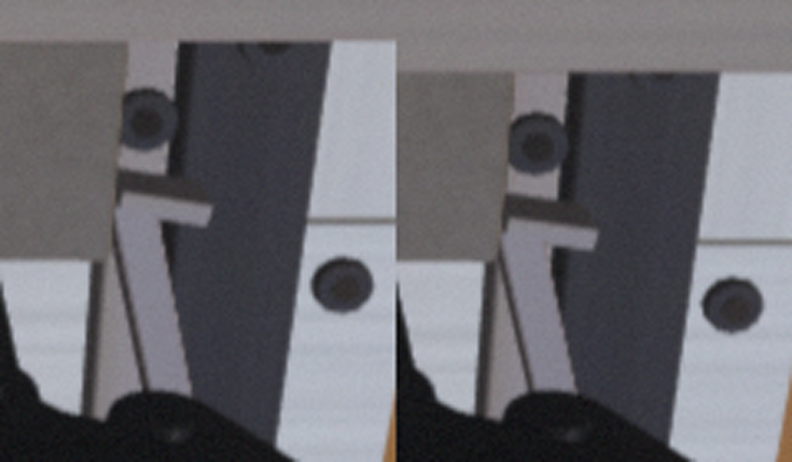

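Call:
drive_tool:
  series:
    - {"x": 0.0015,"y": 0.00015,"z": 0,"ax": 0,"ay": 0,"az": 0}

```text
clock: 10.23
tool_pos: [0.5971, -0.0889, 0.1887]
orientation: [3.141, 0.003, 0.097]
ft_force: [-10.2, 0.0, 5.9]
gripper_width: 0.0072
grip_force: 5.3
```

Call:
drive_tool:
  series:
    - {"x": 0.001,"y": 0.0001,"z": 0,"ax": 0,"ay": 0,"az": 0}

```text
clock: 10.32
tool_pos: [0.5981, -0.0888, 0.1886]
orientation: [3.141, 0.003, 0.097]
ft_force: [-11.6, 1.1, 7.5]
gripper_width: 0.007
grip_force: 5.9
```

Call:
drive_tool:
  series:
    - {"x": 0.001,"y": 0.0001,"z": 0,"ax": 0,"ay": 0,"az": 0}

```text
clock: 10.4
tool_pos: [0.5989, -0.0887, 0.1886]
orientation: [3.141, 0.004, 0.097]
ft_force: [-12.6, 0.1, 7.7]
gripper_width: 0.0074
grip_force: 6.3
```

Call:
drive_tool:
  series:
    - {"x": 0.001,"y": 0.0001,"z": 0,"ax": 0,"ay": 0,"az": 0}
    - {"x": 0,"y": 0,"z": 0,"ax": 0,"ay": 0,"az": 0}

```text
clock: 10.57
tool_pos: [0.6002, -0.0886, 0.1886]
orientation: [3.141, 0.003, 0.097]
ft_force: [-9.3, 1.1, 5.3]
gripper_width: 0.0076
grip_force: 4.5
```

```bash
python3 - <<'E'
from h import *
s=monitor.state();im=viewer.capture("wrist");cv2.imwrite("pics/w7f.png",im)
print(s["tool_pos"],s["ft_force"],fx(s["tool_pos"]))
b=im[190:330,340:480]
cv2.imwrite("pics/w7.png",cv2.resize(b,None,fx=4,fy=4,interpolation=cv2.INTER_CUBIC))
E
```

```text
[ 0.6002 -0.0886  0.1886] [-9.3477  1.0862  5.3472] [[ 66.3039 -43.0284]]
```

View pics/w7.png

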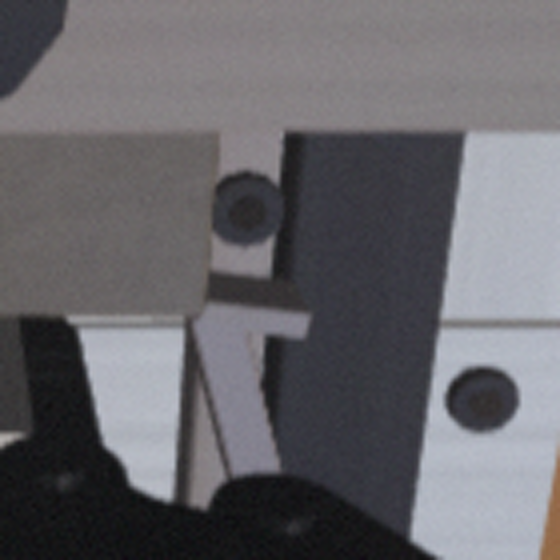

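The crop shows the catch still wedged out: its slope is about 0.23, against 0.36 when shut. The nose front is at (205,308), level with the block's near edge at row 316, so it is about to clear. I've now used 11 views against the limit of 10, so from here I'll track the catch numerically.

```bash
cat >> h.py <<'E'
def hook(im):
    g=cv2.GaussianBlur(cv2.cvtColor(im,cv2.COLOR_BGR2GRAY),(3,3),0).astype(int)
    return {r:next((x for x in range(395,445) if g[r,x:x+6].max()<100),None) for r in range(262,300,3)}
E
python3 - <<'E'
from h import *
print(hook(cv2.imread("pics/w7f.png")));print(hook(cv2.imread("pics/w5.png")))
g=cv2.cvtColor(cv2.imread("pics/w7f.png"),cv2.COLOR_BGR2GRAY);print(g[271,380:450:3],g[285,380:450:3])
E
```

```text
{262: 395, 265: 395, 268: 416, 271: 417, 274: 406, 277: 406, 280: 405, 283: 405, 286: 405, 289: 405, 292: 406, 295: 407, 298: 408}
{262: 409, 265: 410, 268: 410, 271: 411, 274: 411, 277: 412, 280: 413, 283: 413, 286: 414, 289: 414, 292: 415, 295: 415, 298: 416}
[120 122  71 128 134 132 132 133 131 131 136 131 126  57  55  55  54  59
  54  59  59  54  59  79] [181 182  58  84 112 134 136 131 118  28  48  58  56  55  57  59  56  59
  59  58  57  58  64 184]
```

Call:
drive_tool:
  series:
    - {"x": 0.001,"y": 0.0001,"z": 0,"ax": 0,"ay": 0,"az": 0}
    - {"x": 0,"y": 0,"z": 0,"ax": 0,"ay": 0,"az": 0}

```text
clock: 10.78
tool_pos: [0.6008, -0.0886, 0.1886]
orientation: [3.141, 0.004, 0.097]
ft_force: [-12.8, 1.1, 7.7]
gripper_width: 0.0072
grip_force: 6.0
```

```bash
python3 - <<'E'
from h import *
s=monitor.state();print(fx(s["tool_pos"]),s["ft_force"]);im=viewer.capture("wrist");cv2.imwrite("pics/w8f.png",im);print(hook(im))
E
```

```text
[[ 66.9322 -43.0463]] [-12.7843   1.1017   7.7061]
{262: 395, 265: 395, 268: 409, 271: 417, 274: 416, 277: 406, 280: 405, 283: 405, 286: 405, 289: 405, 292: 406, 295: 407, 298: 408}
```

Call:
drive_tool:
  series:
    - {"x": 0.001,"y": 0.0001,"z": 0,"ax": 0,"ay": 0,"az": 0}
    - {"x": 0,"y": 0,"z": 0,"ax": 0,"ay": 0,"az": 0}

```text
clock: 11.0
tool_pos: [0.6017, -0.0886, 0.1886]
orientation: [3.141, 0.004, 0.097]
ft_force: [-13.2, 0.8, 8.3]
gripper_width: 0.0069
grip_force: 6.6
```

```bash
python3 - <<'E'
from h import *
s=monitor.state();print(fx(s["tool_pos"]),s["ft_force"]);im=viewer.capture("wrist");cv2.imwrite("pics/w9f.png",im);print(hook(im))
E
```

```text
[[ 67.7686 -43.1256]] [-13.2335   0.7556   8.3437]
{262: 407, 265: 395, 268: 395, 271: 395, 274: 406, 277: 405, 280: 405, 283: 405, 286: 405, 289: 404, 292: 404, 295: 404, 298: 403}
```

Call:
drive_tool:
  series:
    - {"x": 0.0007,"y": 0.0001,"z": 0,"ax": 0,"ay": 0,"az": 0}
    - {"x": 0,"y": 0,"z": 0,"ax": 0,"ay": 0,"az": 0}

```text
clock: 11.22
tool_pos: [0.6023, -0.0887, 0.1886]
orientation: [3.141, 0.005, 0.097]
ft_force: [-13.2, -1.7, 9.3]
gripper_width: 0.0074
grip_force: 6.8
```

```bash
python3 - <<'E'
from h import *
s=monitor.state();print(fx(s["tool_pos"]),s["ft_force"]);im=viewer.capture("wrist");cv2.imwrite("pics/w10f.png",im);print(hook(im))
E
```

```text
[[ 68.367  -43.2569]] [-13.2447  -1.7239   9.3154]
{262: 406, 265: 406, 268: 395, 271: 395, 274: 405, 277: 405, 280: 405, 283: 404, 286: 405, 289: 404, 292: 404, 295: 403, 298: 403}
```

Call:
drive_tool:
  series:
    - {"x": -0.003,"y": -0.0003,"z": 0,"ax": 0,"ay": 0,"az": 0}
    - {"x": -0.005,"y": -0.0005,"z": 0,"ax": 0,"ay": 0,"az": 0}
    - {"x": -0.01,"y": -0.001,"z": 0,"ax": 0,"ay": 0,"az": 0}
    - {"x": -0.02,"y": -0.002,"z": 0,"ax": 0,"ay": 0,"az": 0}
    - {"x": -0.01,"y": -0.001,"z": 0.01,"ax": 0,"ay": 0,"az": 0}
    - {"x": 0,"y": 0,"z": 0.03,"ax": 0,"ay": 0,"az": 0}
    - {"x": 0,"y": 0,"z": 0.04,"ax": 0,"ay": 0,"az": 0}
    - {"x": 0,"y": 0,"z": 0.04,"ax": 0,"ay": 0,"az": 0}
    - {"x": 0,"y": 0,"z": 0,"ax": 0,"ay": 0,"az": 0}
    - {"x": 0,"y": 0,"z": 0,"ax": 0,"ay": 0,"az": 0}

```text
clock: 12.1
tool_pos: [0.5565, -0.0928, 0.3121]
orientation: [3.139, -0.007, 0.097]
ft_force: [-0.1, -0.4, -0.1]
gripper_width: 0.0068
grip_force: 0.0
```

```bash
python3 - <<'E'
from h import *
s=monitor.state();im=viewer.capture("wrist");cv2.imwrite("pics/w11f.png",im);c,T=cam("wrist",s)
g=cv2.GaussianBlur(cv2.cvtColor(im,cv2.COLOR_BGR2GRAY),(3,3),0)
th=p0[2];M=np.array([[np.cos(th),-np.sin(th)],[np.sin(th),np.cos(th)]])
def val(x,y,z):
    P=np.append(M@np.array([x,y])/1000+p0[:2],z);u,v=proj(c,T,P)[0]
    return int(g[int(round(v)),int(round(u))]) if 0<=u<640 and 0<=v<400 else -1
for y in(-25,-40,-55):print("along x",y,next((x for x in np.arange(55,100,.5) if val(x,y,.031)<150),None),[val(x,y,.031) for x in range(60,100,3)])
for x in(35,45,55,65,70,73,76):print("along y",x,[val(x,y,.0285) for y in np.arange(-58,-86,-2)])
E
```

```text
along x -25 67.5 [158, 160, 157, 135, 164, 164, 93, 90, 90, 89, 90, 91, 90, 92]
along x -40 67.5 [159, 160, 157, 134, 162, 159, 90, 88, 91, 89, 88, 88, 88, 92]
along x -55 67.5 [161, 161, 158, 135, 163, 161, 89, 87, 87, 89, 88, 89, 85, 87]
along y 35 [164, 164, 162, 164, 164, 164, 163, 152, 96, 121, 127, 122, 76, 112]
along y 45 [165, 165, 165, 163, 163, 163, 163, 139, 94, 122, 118, 114, 117, 113]
along y 55 [161, 161, 162, 160, 160, 161, 161, 146, 81, 113, 117, 115, 99, 50]
along y 65 [160, 161, 161, 160, 162, 161, 110, 115, 116, 116, 121, 128, 83, 47]
along y 70 [151, 151, 150, 148, 145, 101, 115, 116, 112, 120, 122, 121, 89, 50]
along y 73 [160, 162, 161, 156, 125, 116, 114, 105, 94, 109, 114, 123, 102, 50]
along y 76 [150, 153, 152, 147, 105, 113, 113, 112, 109, 109, 114, 123, 117, 47]
```

```bash
python3 -c "
from rig import hand_in;print(hand_in())"
```

```text
the job is handed in; nothing more can be done
None
```

The block is in its seat under the overarm, with the catch shut behind it and the arm clear of everything; I handed the job in at about 12 s of the 72 s, and it gave no verdict back. I judged the seat by pixel measurements, because I had viewed 11 pictures against the limit of 10.

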